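# Coffee board: lay the scoop, unscrew the jar

## Task

Get the coffee board ready. First lay the loose wooden scoop flat on the bare end of the serving board, beside the scoop already there, parallel to it with its bowl pointing the same way, and let go of it; then unscrew the tight lid of the square jar (anticlockwise, less than a quarter turn), stop turning when the thread lets go, and lift the lid straight off. Finish while still holding the lid level just above the open jar, with the jar still standing in its square frame and everything else left where it was.

Things in the scene. Friction and masses are not known exactly. Their poses are not given: they have to be found in the camera images.
- board: fixed flat light-wood serving board, 220 (x) x 380 (y) x 12 mm thick, no rim. Origin: centre of its underside, on the table. A raised square wooden frame at x 0, y +100 (opening 75 x 75, bars 10 wide, 14 above the board) keeps the jar from turning. The laid scoop lies near y 0; the bare end is y -30 to -190 (good spot: x 0, y -90).
- scoop: loose wooden scoop lying on the table at the -y side: straight square-edged handle 9 wide and 10 high, from x -75 to x +43, then a round shallow cup 36 across and 13 high centred at x +57; 150 long, about 30 g, flat underside. Origin: on the underside at half length (in the handle); x points along it to the bowl, z up. Balance point near x +15.
- scoop_bowl (a point): centre of the loose scoop's bowl, 57 mm from its origin along its x.
- laid_scoop: the same kind of scoop, already lying on the board, its bowl towards the board's +x; same origin and axes. It is not to be moved.
- jar: loose white stoneware jar, about 0.6 kg, standing in the board's square frame with 1.5 mm play on each side: square body 72 x 72 x 64 high, then a shoulder and a round neck up to z 88. Origin: centre of its underside; z up.
- jar_mouth (a point): centre of the jar's mouth (rim of the neck), 88 mm above the jar's underside.
- lid: loose round steel screw lid, 58 mm in diameter, 23 high, hollow below, 140 g. Origin: centre of its lower edge, z up. Closed, its origin is 74 and its top 97 mm above the jar's underside; the jar's square shoulder is 10 mm below its edge: grip across the diameter, fingertips 10 to 18 mm below its top, with about 90 N. Tight: about 0.2 N m. It must rise 27 mm to clear neck and seal.
- lid_rim (a point): point on the lid's side on its x axis, 29 mm from its axis, 10 above its edge. Right-hand thread: anticlockwise from above opens. It lets go when the lid's x is about 130 deg anticlockwise from the jar's x (at the start 45 to 78 deg short of it); from there to 185 deg it lifts straight off. Turn at constant height or rising 2 mm. A springy seal pushes it up, 14 N falling to 7 N, for 6 mm.
- mug: bystander: blue mug, 80 across, 90 high. Origin at the centre of its underside.
- milk_cup: bystander: small white cup, 42 across, 42 high, standing on the board at about x -75, y +165 of the board. Origin at the centre of its underside.
- remote: bystander: flat black remote control 45 x 160 x 18. Origin at the centre of its underside.
- tea_jar: bystander: round amber jar 72 across, 100 high, not to be opened. Origin at the centre of its underside.
- charger: bystander: white charger block 50 x 50 x 28. Origin at the centre of its underside.
There are look-alikes about, which are no part of the job. What is shaped like the lid but blue is not meant. What is shaped like the scoop but orange is not meant.

How it is judged:
By the outcome, as a careful person would: the job done as asked, in the order asked, and still so for the second after the job is handed in, while the arm keeps its last pose, push and grip.
It also fails if it takes over 48 s, if anything falls off the work surface, if the arm or the gripper's body presses on something with over 40 N, if the wrist force passes 120 N, or if a joint passes its speed limit or range.

## Robot

A 6-joint arm with a two-finger parallel gripper is mounted at the origin on the work surface. World frame = base frame: x ahead of the robot, y to its left, z up, the work surface at z = 0. Lengths are in m, angles in rad, forces in N, time in s.
With the tool pointing down it reaches from about 0.275 to 0.975 m from the base axis. Payload 8.4 kg.
Tool frame: the origin (TCP) lies at the very end of the fingers, on their centre line; the grasp point (between the pads) lies 19 mm behind it (env.grasp_offset is the distance from the TCP to the grasp point, in m); z points along the fingers, y is the line along which they close (so a half turn about z gives the same grasp; the last joint's range is limited). The gripper opens to 92 mm and grips with 3 to 60 N. Pads are 20 mm wide; open, the fingers measure 128 mm over their backs; the gripper's body (75 mm by 189 mm) begins 69 mm behind the grasp point.
Start: joints at [1.321, 0.353, 1.633, -0, 1.155, -0.002], TCP at [0.153, 0.606, 0.182] pointing down, gripper open.
Joint ranges: [-2.63, 2.63], [-0.92, 2.1], [0.06, 2.66], [-1.3, 4.44], [0, 2.69], [-3.02, 3.02]. Speed limits (rad/s): [2.22, 2.22, 2.79, 3.14, 3.14, 3.14].

## Interface

Orientations are given as [roll, pitch, yaw] about the fixed x, y, z axes, in that order (R = Rz(yaw) Ry(pitch) Rx(roll)).
In Python, from cell import env gives the robot as it stands.
- The arm moves only by the tool step_arm, never from a script. Its argument "motion" is a list of rows, each a list of 3 entries, a list of its own where there are three numbers: the opening, from 0 (shut) to 1 (fully open), then the shift along the tool's x, y, z each as a share of 80 mm, from -1 to 1, then the turn, a rotation vector about the tool's x, y, z each as a share of pi rad, from -1 to 1. In form: [[grip, [x, y, z], [wx, wy, wz]], ...]. A call has 1 to 5 rows; each row is the pose to reach, as a shift and turn from the pose commanded when the call began, along the tool's axes at that moment, turning the shorter way round; what a row does not reach only later rows make up. A row lasts 1/10 s, in which the tool goes at most 50 mm and 8.59 degrees, less where a joint would pass 70% of its speed; a pose out of reach is approached as far as the arm can. A call with a number of a shift or a turn outside -1 to 1 is refused whole. A call with a gripper value outside its range is refused whole. The fingers move at their own pace and stop on an object; the grip force is fixed at half the most. Time passes only in rows, so rows that repeat a pose let the fingers close. It gives the time, the measured TCP pose, the force, the opening and the grip force at its end, in the units of the state.
- env.get_obs(): the state, without advancing time (a new reading comes with each control period).
- env.get_image(name): name is "scene" or "top" or "wrist"; returns the picture (384x512x3 uint8, blue, green, red); there is no depth.
- env.camera_info(name): a dict with "intrinsics" (3x3 intrinsics, pixels), "xyz" and "orientation" of the camera in the world. Camera axes: x right, y down, z forward; pixel columns grow to the right and rows downward; lengths in m; the calibration is good to about 2 mm. A picture is of the moment at which its call begins: read the wrist's pose just before it. camera_info takes no time and is no camera call; for the wrist camera it gives the pose at the moment of the call.
- env.close_job(): hands the job in; it is judged then, once.
The state is a dict: "t": time; "joint_pos": joint angles; "qd": joint speeds; "joint_torque": joint torques, N m; "tool_pos": TCP position; "ee_rot": TCP orientation; "ft_force": force on the tool from outside, world axes, zero at the start; "moment": the same for the moment, N m; "gripper_width": finger opening in m; "grip_force": force on a finger pad.
Only numpy, scipy, OpenCV 4.12 (cv2) and the standard library are available. Lean on these libraries where they do the work, as an engineer would, in place of code of your own. Each camera call takes 0.05 s, during which the arm holds its last target. There are 200 camera calls.

## Working session

There is one attempt and no reset: what is moved stays moved. The work goes in short steps, Python scripts to look and compute and a tool call to move; the robot and the scene stay as the last step left them, time stands still between calls to the robot, and variables do not carry over. Pictures are saved under pics/ and viewed, at most 10 in all, crops included, and the job is handed in when it is done.

Besides the shell and the picture viewer there is one more tool, called after "Call:" as name(argument=value, ...) on one line, values as JSON. step_arm: Moves the arm, as the interface text tells. Shift numbers are shares of 80 mm and turn numbers shares of pi rad, none past 1 either way. Its arguments: {"type":"object","properties":{"motion":{"type":"array"}},"required":["motion"]}

```bash
ls; mkdir -p pics; python3 - <<'E'
from cell import env
import cv2
for n in("top","scene"):
    i=env.camera_info(n);print(n,i)
    cv2.imwrite(f"pics/{n}0.png",env.get_image(n))
print(env.get_obs(),env.grasp_offset)
E
```

```text
pics
top {'intrinsics': array([[359.29492584,   0.        , 251.34752265],
       [  0.        , 359.29492584, 197.23815459],
       [  0.        ,   0.        ,   1.        ]]), 'xyz': array([0.3480957 , 0.04280339, 1.21825839]), 'orientation': array([-2.97725497, -0.02539647, -1.54232959])}
scene {'intrinsics': array([[364.16674061,   0.        , 256.58953134],
       [  0.        , 364.16674061, 194.90271251],
       [  0.        ,   0.        ,   1.        ]]), 'xyz': array([ 0.87157551, -0.43900792,  0.89424102]), 'orientation': array([-2.51382149, -0.00686203,  0.68206185])}
{'t': 0.1, 'joint_pos': array([ 1.32058842e+00,  3.53589213e-01,  1.63405902e+00, -3.45624901e-05,
        1.15520456e+00, -2.40478886e-03]), 'qd': array([-0.00037913, -0.00200192, -0.00228519, -0.00056761, -0.00021599,
        0.0001238 ]), 'joint_torque': array([ 4.79634436e-04, -5.94910669e+01, -3.34936166e+01,  6.98585249e-02,
        1.84109010e-02, -1.05542595e-04]), 'tool_pos': array([0.15318999, 0.60542866, 0.18133267]), 'ee_rot': array([-3.14033245e+00,  2.85723942e-05,  2.89380352e+00]), 'ft_force': array([-0.41089484, -0.60675212,  0.75314499]), 'moment': array([ 0.00896674,  0.06321527, -0.01605509]), 'grip_force': 0.0, 'gripper_width': 0.09202269139996311} 0.0187
```

View pics/top0.png

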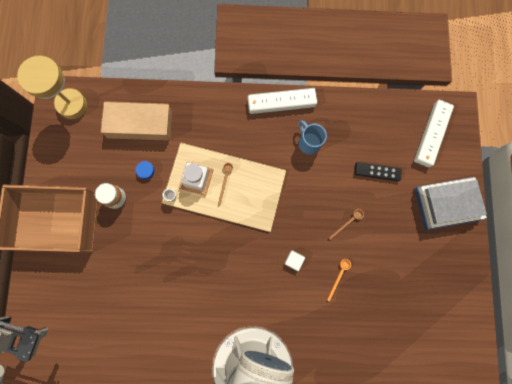

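View pics/scene0.png

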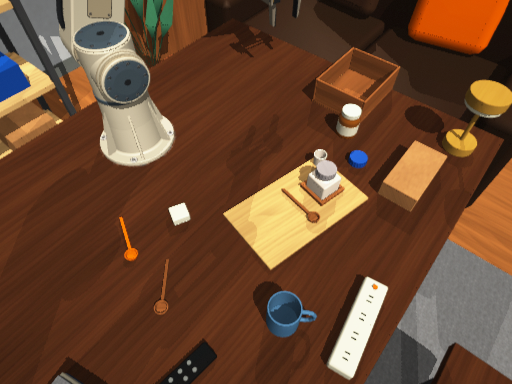

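The scenes agree. Scoops in the top view: brown one at (347,224) on the table, orange one at (340,280), which is the decoy, and the brown one on the board at (226,183), which is the laid scoop. Lids: grey on the square jar at (195,173), blue at (145,170), which is the decoy. I take the table brown scoop and the grey lid. Next is a measurement and one enlarged crop.

```bash
cat > h.py <<'E'
import numpy as np,cv2
from scipy.spatial.transform import Rotation as R
from cell import env
def rot(o): return R.from_euler('xyz',o).as_matrix()
def cast(info,px,z):
    px=np.atleast_2d(px).astype(float)
    K=info["intrinsics"]
    d=(rot(info["orientation"])@np.linalg.inv(K)@np.c_[px,np.ones(len(px))].T).T
    c=np.array(info["xyz"]); z=np.broadcast_to(z,len(px))
    return c+d*((z-c[2])/d[:,2])[:,None]
def proj(info,p):
    q=rot(info["orientation"]).T@(np.array(p)-info["xyz"]); q=info["intrinsics"]@q; return q[:2]/q[2]
E
python3 - <<'E'
from h import *
t=cv2.imread("pics/top0.png");s=cv2.imread("pics/scene0.png")
a=cv2.resize(t[130:310,130:390],None,fx=3,fy=3,interpolation=cv2.INTER_CUBIC)
cv2.imwrite("pics/c1.png",a)
it=env.camera_info("top");i2=env.camera_info("scene")
hsv=cv2.cvtColor(t,cv2.COLOR_BGR2HSV)
for p in [(347,225),(358,215),(360,240),(210,210),(250,200),(195,173),(226,190)]: print(p,hsv[p[1],p[0]])
# board
m=cv2.inRange(hsv,(10,50,140),(30,200,255)); m[:, :150]=0;m[:130]=0;m[240:]=0;m[:,300:]=0
c=max(cv2.findContours(m,0,2)[0],key=cv2.contourArea);r=cv2.minAreaRect(c);print(r)
b=cast(it,cv2.boxPoints(r),.012);print(b,np.linalg.norm(np.diff(b,axis=0),axis=1),b.mean(0))
m=cv2.inRange(hsv,(5,80,95),(20,255,255))
m2=np.zeros_like(m);m2[200:250,320:375]=m[200:250,320:375]
ys,xs=np.nonzero(m2);print(len(xs),cv2.minAreaRect(np.c_[xs,ys].astype(np.float32)))
E
```

```text
(347, 225) [ 12 143 128]
(358, 215) [ 13 138 187]
(360, 240) [ 11 141 139]
(210, 210) [ 19  86 252]
(250, 200) [ 19  88 250]
(195, 173) [ 12  16 210]
(226, 190) [ 19  88 244]
((223.04661560058594, 185.88475036621094), (115.36206817626953, 64.74916076660156), 14.893473625183105)
[[ 0.52134065  0.32894537  0.012     ]
 [ 0.74287289  0.28691791  0.012     ]
 [ 0.65047449 -0.10298173  0.012     ]
 [ 0.43292436 -0.04963399  0.012     ]] [0.22548357 0.40069838 0.22399563] [0.5869031  0.11581189 0.012     ]
2730 ((347.0, 224.5), (49.0, 54.0), 90.0)
```

View pics/c1.png

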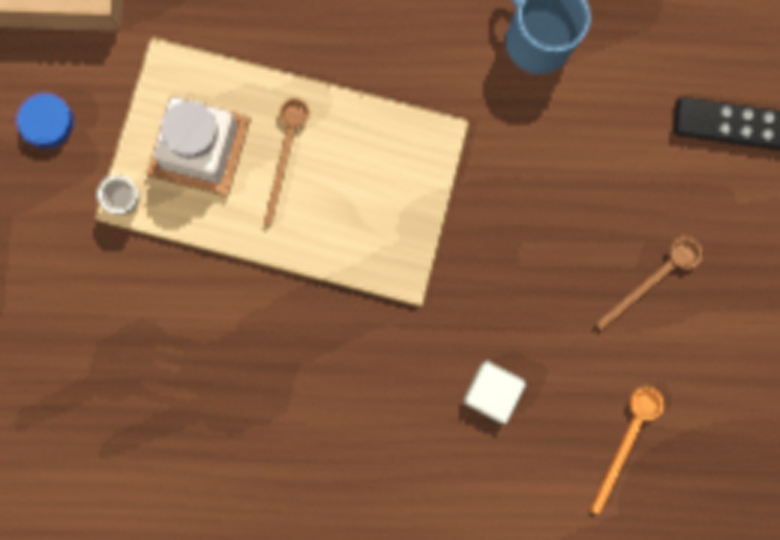

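The crop confirms it: the brown loose scoop has its tip at crop (598,328) and its bowl at (685,253). The orange one is separate. The laid scoop's bowl is at (295,113), the grey lid on the white square jar at (190,128), and the blue lid lies apart at (45,120).

```bash
python3 - <<'E'
from h import *
it=env.camera_info("top")
f=lambda L:(np.array(L,float)+.5)/3-.5+130
b=cast(it,f([(153,39),(468,121),(422,306),(97,220)]),.012);print(b,np.linalg.norm(np.diff(b,axis=0),axis=1),"ctr",b.mean(0))
y=(b[0]+b[3]-b[1]-b[2]);print("board yaw",np.degrees(np.arctan2(-y[0],y[1])))
for n,a,z in(("scoop",[(598,328),(685,253)],[.010,.011]),("laid",[(267,227),(295,113)],[.022,.023])):
    p=cast(it,f(a),z);d=p[1]-p[0];u=d/np.linalg.norm(d);print(n,p,np.linalg.norm(d),"yaw",np.degrees(np.arctan2(d[1],d[0])),"org",p[1]-.057*u)
print("lid",cast(it,f([(190,128)]),.109),"charger",cast(it,f([(497,390)]),.028))
w=env.camera_info("wrist");o=env.get_obs()
M=rot(o["ee_rot"]);print("wrist in tool",M.T@(w["xyz"]-o["tool_pos"]),M.T@rot(w["orientation"]),w["intrinsics"])
E
```

```text
[[ 0.73306446  0.26884606  0.012     ]
 [ 0.64825301 -0.09800345  0.012     ]
 [ 0.43401646 -0.0491568   0.012     ]
 [ 0.51944145  0.31867697  0.012     ]] [0.37652562 0.2197346  0.37762297] ctr [0.58369384 0.11009069 0.012     ]
board yaw -13.046002553050563
scoop [[ 0.41552109 -0.24737632  0.01      ]
 [ 0.50317074 -0.34706252  0.011     ]] 0.13274336361773534 yaw -48.676267832653956 org [ 0.46553398 -0.30425726  0.0105706 ]
laid [[0.51621527 0.12693539 0.022     ]
 [0.64801761 0.10075016 0.023     ]] 0.13438200421602856 yaw -11.236662532242255 org [0.59211181 0.11185699 0.02257584]
lid [[0.60639981 0.20610588 0.109     ]] charger [[ 0.34386808 -0.13172445  0.028     ]]
wrist in tool [ 8.13149710e-02 -1.41080933e-04 -2.02312753e-01] [[ 2.03520712e-04 -9.57422600e-01 -2.88690014e-01]
 [ 9.99999501e-01 -8.75495516e-05  9.95332419e-04]
 [-9.78228434e-04 -2.88690072e-01  9.57422104e-01]] [[317.25487319   0.         260.21316511]
 [  0.         317.25487319 187.86780989]
 [  0.           0.           1.        ]]
```

Call:
step_arm(motion=[[1,[-0.66,-1,0],[0,0,0]],[1,[-0.66,-1,0],[0,0,0]],[1,[-0.66,-1,0],[0,0,0]]])

```text
t: 0.4
tool_pos: [0.1854, 0.5101, 0.1811]
ee_rot: [-3.137, 0.0, 2.892]
ft_force: [-0.1, -0.1, 0.7]
gripper_width: 0.0921
grip_force: 0.0
```

Call:
step_arm(motion=[[1,[-0.66,-1,0],[0,0,0]],[1,[-0.66,-1,0],[0,0,0]],[1,[-0.66,-1,0],[0,0,0]]])

```text
t: 0.7
tool_pos: [0.2168, 0.4206, 0.1815]
ee_rot: [-3.139, 0.0, 2.892]
ft_force: [0.1, -0.3, 0.0]
gripper_width: 0.0919
grip_force: 0.0
```

Call:
step_arm(motion=[[1,[-0.66,-1,0],[0,0,0]],[1,[-0.66,-1,0],[0,0,0]],[1,[-0.66,-1,0],[0,0,0]]])

```text
t: 1.0
tool_pos: [0.2485, 0.331, 0.1817]
ee_rot: [-3.14, 0.0, 2.891]
ft_force: [-0.5, 0.4, -0.1]
gripper_width: 0.0919
grip_force: 0.0
```

Call:
step_arm(motion=[[1,[-0.66,-1,0],[0,0,0]],[1,[-0.66,-1,0],[0,0,0]],[1,[-0.66,-1,0],[0,0,0]]])

```text
t: 1.3
tool_pos: [0.2806, 0.2411, 0.182]
ee_rot: [-3.141, 0.001, 2.89]
ft_force: [0.3, 0.5, -0.4]
gripper_width: 0.092
grip_force: 0.0
```

Call:
step_arm(motion=[[1,[-0.66,-1,0],[0,0,0]],[1,[-0.66,-1,0],[0,0,0]],[1,[-0.66,-1,0],[0,0,0]]])

```text
t: 1.6
tool_pos: [0.3129, 0.1509, 0.1823]
ee_rot: [-3.141, 0.001, 2.889]
ft_force: [0.7, 0.6, -0.1]
gripper_width: 0.0921
grip_force: 0.0
```

Call:
step_arm(motion=[[1,[-0.66,-1,0],[0,0,0]],[1,[-0.66,-1,0],[0,0,0]],[1,[-0.66,-1,0],[0,0,0]]])

```text
t: 1.9
tool_pos: [0.3451, 0.0604, 0.1824]
ee_rot: [-3.142, 0.002, 2.889]
ft_force: [0.1, -0.0, 0.6]
gripper_width: 0.0916
grip_force: 0.0
```

Call:
step_arm(motion=[[1,[-0.66,-1,0],[0,0,0]],[1,[-0.66,-1,0],[0,0,0]],[1,[-0.66,-1,0],[0,0,0]]])

```text
t: 2.2
tool_pos: [0.3771, -0.0299, 0.1824]
ee_rot: [-3.141, 0.002, 2.89]
ft_force: [-0.1, -0.3, 0.1]
gripper_width: 0.0921
grip_force: 0.0
```

Call:
step_arm(motion=[[1,[-0.66,-1,0],[0,0,0]],[1,[-0.66,-1,0],[0,0,0]],[1,[-0.66,-1,0],[0,0,0]]])

```text
t: 2.5
tool_pos: [0.4091, -0.1202, 0.1823]
ee_rot: [-3.141, 0.002, 2.892]
ft_force: [0.0, 0.1, 0.2]
gripper_width: 0.0916
grip_force: 0.0
```

Call:
step_arm(motion=[[1,[-0.66,-1,0],[0,0,0]],[1,[-0.66,-1,0],[0,0,0]],[1,[-0.66,-1,0],[0,0,0]]])

```text
t: 2.8
tool_pos: [0.4407, -0.2105, 0.182]
ee_rot: [-3.141, 0.002, 2.892]
ft_force: [1.3, 0.2, -0.2]
gripper_width: 0.092
grip_force: 0.0
```

Call:
step_arm(motion=[[1,[-0.66,-1,0],[0,0,0.05]],[1,[-0.66,-1,0],[0,0,0.1]],[1,[-0.66,-1,0],[0,0,0.14]],[1,[-0.66,-1,0],[0,0,0.19]],[1,[-0.66,-1,0],[0,0,0.19]]])

```text
t: 3.3
tool_pos: [0.4701, -0.2968, 0.1815]
ee_rot: [3.141, -0.001, 2.295]
ft_force: [0.7, 0.5, 0.7]
gripper_width: 0.0921
grip_force: 0.0
```

```bash
python3 - <<'E'
from h import *
w=env.camera_info("wrist");im=env.get_image("wrist");cv2.imwrite("pics/w1.png",im)
np.save("w1.npy",w,allow_pickle=True);print(w,env.get_obs()["tool_pos"],env.get_obs()["ee_rot"])
E
```

```text
{'intrinsics': array([[317.25487319,   0.        , 260.21316511],
       [  0.        , 317.25487319, 187.86780989],
       [  0.        ,   0.        ,   1.        ]]), 'xyz': array([ 0.4164434 , -0.23607515,  0.38391179]), 'orientation': array([ 2.85062503e+00, -1.49867652e-03,  7.24504861e-01])} [ 0.46995124 -0.29692346  0.18166677] [ 3.14114805e+00 -9.86034925e-04  2.30032534e+00]
```

View pics/w1.png

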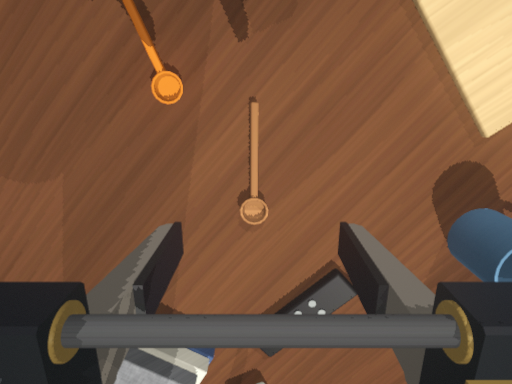

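The wrist picture shows the brown scoop with its tip at (255,99) and bowl at (254,211). The remote, at about (310,310), and the mug are clear of the fingers.

```bash
python3 - <<'E'
from h import *
w=np.load("w1.npy",allow_pickle=True).item()
p=cast(w,[(255,99),(254.5,211),(255,110),(254.5,190)],[.005,.013,.01,.01])
d=p[1]-p[0];d2=p[3]-p[2]
print(p,np.linalg.norm(d),np.degrees(np.arctan2(d[1],d[0])),np.degrees(np.arctan2(d2[1],d2[0])))
u=d[:2]/np.linalg.norm(d[:2]);org=p[1,:2]-.057*u;g=org+.010*u
o=env.get_obs();M=rot(o["ee_rot"]);t=np.r_[g,.004]
print("org",org,"grasp",g,"shift/80mm",M.T@(t-o["tool_pos"])/.08,"toolyaw",np.degrees(o["ee_rot"][2]))
E
```

```text
[[ 0.41686202 -0.24473882  0.005     ]
 [ 0.50510416 -0.34616506  0.013     ]
 [ 0.42486031 -0.25375399  0.01      ]
 [ 0.48761813 -0.32627325  0.01      ]] 0.13467723296032255 -48.976308955657885 -49.127243973159736
org [ 0.46769101 -0.30316208] grasp [ 0.47425472 -0.31070646] shift/80mm [-0.16648255 -0.0757177   2.22063809] toolyaw 131.79893346319298
```

Call:
step_arm(motion=[[0.5,[-0.166,-0.076,1],[0,0,0.0045]],[0.5,[-0.166,-0.076,1],[0,0,0.0045]]])

```text
t: 3.55
tool_pos: [0.474, -0.3115, 0.1007]
ee_rot: [3.141, 0.0, 2.288]
ft_force: [0.3, 0.7, -0.9]
gripper_width: 0.0785
grip_force: 0.0
```

Call:
step_arm(motion=[[0.5,[0,0,0.9],[0,0,0]],[0.5,[0,0,0.9],[0,0,0]],[0.5,[0,0,0.9],[0,0,0]]])

```text
t: 3.85
tool_pos: [0.4715, -0.3101, 0.0269]
ee_rot: [-3.14, -0.006, 2.287]
ft_force: [0.0, -0.8, -0.6]
gripper_width: 0.0541
grip_force: 0.0
```

Call:
step_arm(motion=[[0.5,[0,0,0.1],[0,0,0]],[0.5,[0,0,0.2],[0,0,0]],[0.5,[0,0,0.32],[0,0,0]],[0.5,[0,0,0.32],[0,0,0]]])

```text
t: 4.25
tool_pos: [0.473, -0.3128, 0.0039]
ee_rot: [-3.141, -0.0, 2.283]
ft_force: [0.7, -0.2, 0.6]
gripper_width: 0.0458
grip_force: 0.0
```

Call:
step_arm(motion=[[0,[0,0,0],[0,0,0]],[0,[0,0,0],[0,0,0]],[0,[0,0,0],[0,0,0]],[0,[0,0,0],[0,0,0]],[0,[0,0,0],[0,0,0]]])

```text
t: 4.75
tool_pos: [0.4733, -0.3132, 0.0045]
ee_rot: [3.142, 0.0, 2.283]
ft_force: [-1.0, -0.4, 0.3]
gripper_width: 0.0079
grip_force: 0.0
```

Call:
step_arm(motion=[[0,[0,0,0],[0,0,0]],[0,[0,0,0],[0,0,0]]])

```text
t: 4.95
tool_pos: [0.4732, -0.3131, 0.0044]
ee_rot: [3.142, 0.0, 2.283]
ft_force: [-0.8, -0.2, 0.3]
gripper_width: 0.0001
grip_force: 0.0
```

Call:
step_arm(motion=[[0,[0,0,-0.3],[0,0,0]],[0,[0,0,-0.8],[0,0,0]],[0,[0,0,-1],[0,0,0]]])

```text
t: 5.25
tool_pos: [0.4745, -0.314, 0.0873]
ee_rot: [3.141, 0.003, 2.283]
ft_force: [0.2, -0.2, -0.9]
gripper_width: 0.0005
grip_force: 0.0
```

```bash
python3 - <<'E'
from h import *
w=env.camera_info("wrist");im=env.get_image("wrist");cv2.imwrite("pics/w2.png",im)
np.save("w2.npy",w,allow_pickle=True);o=env.get_obs();print(o["tool_pos"],o["ee_rot"],o["gripper_width"],o["grip_force"])
E
```

```text
[ 0.47538388 -0.31454428  0.08879715] [3.14006414 0.00546373 2.28276727] 0.000383185550607072 0.0
```

View pics/w2.png

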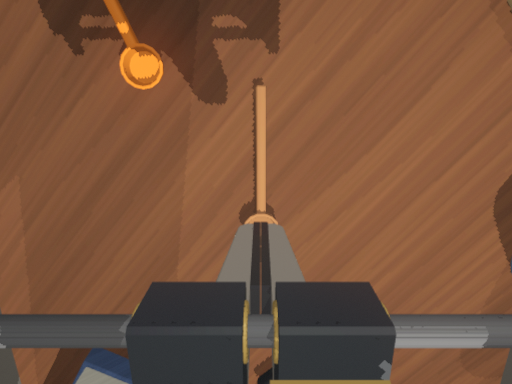

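Grip missed: the fingers are shut at 0, and the scoop is still on the table with its tip at (261,87) and its bowl partly behind the fingers at (261,220). I'll check where it is against the TCP.

```bash
python3 - <<'E'
from h import *
w=np.load("w2.npy",allow_pickle=True).item();o=env.get_obs();M=rot(o["ee_rot"])
for p in [(.4732,-.3131,.0044),(.4732,-.3131,.01),o["tool_pos"]]: print("proj",proj(w,p))
for z0 in (0.005,):
  p=cast(w,[(261,87),(260,214)],[z0,.013]);print(p,(p-o["tool_pos"])@M)
it=env.camera_info("top");im=env.get_image("top");i2=env.camera_info("scene");s=env.get_image("scene")
q=proj(it,(.47,-.31,.0)).astype(int);q2=proj(i2,(.47,-.31,0)).astype(int);print(q,q2)
a=cv2.resize(im[q[1]-35:q[1]+35,q[0]-45:q[0]+45],(540,420));b=cv2.resize(s[q2[1]-60:q2[1]+40,max(q2[0]-60,0):q2[0]+60],(504,420))
cv2.imwrite("pics/c2.png",cv2.resize(np.hstack([a,b]),None,fx=.75,fy=.75))
E
```

```text
proj [259.23843207 181.4415129 ]
proj [259.2315522  183.10285056]
proj [260.14411152 218.69704361]
[[ 0.41952726 -0.24851179  0.005     ]
 [ 0.49277856 -0.33471507  0.013     ]] [[ 0.08694079  0.00072577  0.08332458]
 [-0.0262207  -0.00012511  0.07594145]]
[346 223] [163 288]
```

View pics/c2.png

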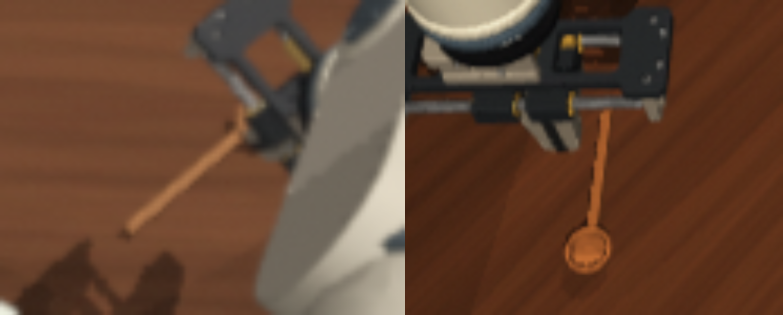

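The scoop hasn't moved: its tip is still at top-view (329,239). The fingers must have closed just above the handle, so the pads don't reach right to the tip. I'll go down again until light table contact.

Call:
step_arm(motion=[[0.35,[0,0,0],[0,0,0]],[0.35,[0,0,0],[0,0,0]],[0.35,[0,0,0.5],[0,0,0]],[0.35,[0,0,0.95],[0,0,0]],[0.35,[0,0,1],[0,0,0]]])

```text
t: 5.9
tool_pos: [0.4698, -0.3108, -0.0002]
ee_rot: [-3.139, -0.008, 2.283]
ft_force: [-0.3, 0.6, 1.3]
gripper_width: 0.032
grip_force: 0.0
```

Call:
step_arm(motion=[[0.35,[0,0,0.05],[0,0,0]],[0.35,[0,0,0.08],[0,0,0]],[0.35,[0,0,0.08],[0,0,0]]])

```text
t: 6.2
tool_pos: [0.474, -0.3136, -0.001]
ee_rot: [3.141, 0.002, 2.283]
ft_force: [0.1, -0.1, 0.3]
gripper_width: 0.0326
grip_force: 0.0
```

```bash
python3 - <<'E'
from h import *
o=env.get_obs();print(o["tool_pos"],o["ee_rot"],o["ft_force"],o["gripper_width"])
im=env.get_image("wrist");cv2.imwrite("pics/w3.png",cv2.resize(im[80:330,120:400],(784,700))[:600])
E
```

```text
[ 0.47397415 -0.3136345  -0.00102551] [3.14116245e+00 1.54311622e-03 2.28273534e+00] [ 0.07450659 -0.10607083  0.33867802] 0.03255792259847508
```

View pics/w3.png

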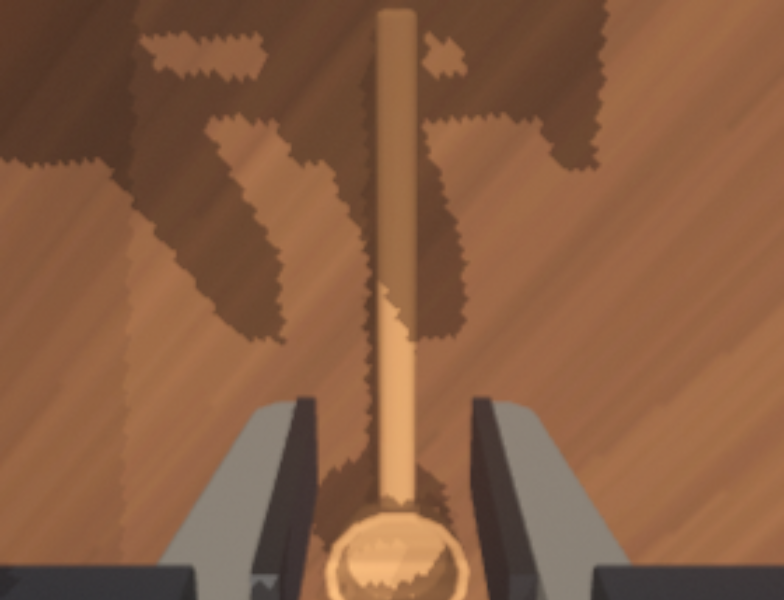

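The picture says the tips still hang well above the table. The pad-tip gap of 55.7 px at 32.5 mm puts them at about 185 mm depth instead of 217, and their shadows are detached. So the true tips are some 20–30 mm above the reported TCP. I'll keep lowering in small steps and watch the force.

Call:
step_arm(motion=[[0.35,[0,0,0.04],[0,0,0]],[0.35,[0,0,0.08],[0,0,0]],[0.35,[0,0,0.12],[0,0,0]],[0.35,[0,0,0.12],[0,0,0]]])

```text
t: 6.65
tool_pos: [0.4729, -0.3129, -0.012]
ee_rot: [-3.141, -0.001, 2.283]
ft_force: [0.1, -0.2, 0.0]
gripper_width: 0.032
grip_force: 0.0
```

```bash
python3 - <<'E'
from h import *
o=env.get_obs();w=env.camera_info("wrist");print(o["tool_pos"],o["ft_force"],o["gripper_width"],o["joint_pos"],w["xyz"])
im=env.get_image("wrist");cv2.imwrite("pics/w4.png",im)
g=cv2.cvtColor(im,cv2.COLOR_BGR2HSV)
for y in range(196,244,3): print(y,[tuple(g[y,x]) [2] for x in range(210,314,4)])
E
```

```text
[ 0.47289756 -0.31292566 -0.01204113] [ 0.08933305 -0.23235353  0.01340434] 0.031961545595082505 [-5.87206832e-01  5.18418286e-01  1.89368354e+00 -1.82165647e-05
  7.30192663e-01 -1.29916811e+00] [ 0.4200228  -0.25135752  0.19032278]
196 [np.uint8(110), np.uint8(110), np.uint8(112), np.uint8(113), np.uint8(167), np.uint8(161), np.uint8(157), np.uint8(156), np.uint8(154), np.uint8(150), np.uint8(101), np.uint8(110), np.uint8(221), np.uint8(161), np.uint8(159), np.uint8(111), np.uint8(113), np.uint8(111), np.uint8(112), np.uint8(109), np.uint8(110), np.uint8(159), np.uint8(159), np.uint8(153), np.uint8(149), np.uint8(147)]
199 [np.uint8(111), np.uint8(112), np.uint8(112), np.uint8(125), np.uint8(163), np.uint8(157), np.uint8(156), np.uint8(155), np.uint8(152), np.uint8(148), np.uint8(139), np.uint8(110), np.uint8(221), np.uint8(188), np.uint8(159), np.uint8(113), np.uint8(112), np.uint8(112), np.uint8(110), np.uint8(111), np.uint8(111), np.uint8(150), np.uint8(156), np.uint8(149), np.uint8(145), np.uint8(151)]
202 [np.uint8(111), np.uint8(112), np.uint8(115), np.uint8(114), np.uint8(15
[... 4720 characters left out ...]
 np.uint8(68), np.uint8(162), np.uint8(159), np.uint8(160), np.uint8(157), np.uint8(160), np.uint8(105), np.uint8(222), np.uint8(230), np.uint8(229), np.uint8(149), np.uint8(155), np.uint8(153), np.uint8(156), np.uint8(161), np.uint8(66), np.uint8(72), np.uint8(72), np.uint8(143), np.uint8(143), np.uint8(142)]
241 [np.uint8(142), np.uint8(142), np.uint8(143), np.uint8(70), np.uint8(69), np.uint8(68), np.uint8(160), np.uint8(160), np.uint8(158), np.uint8(161), np.uint8(147), np.uint8(104), np.uint8(222), np.uint8(230), np.uint8(229), np.uint8(154), np.uint8(153), np.uint8(154), np.uint8(161), np.uint8(159), np.uint8(66), np.uint8(72), np.uint8(71), np.uint8(143), np.uint8(142), np.uint8(143)]
```

The finger shadow tips at v≈217 have nearly met the fingertips at v≈222, so the tips are about 3–4 mm above the table. I'll go 2 mm lower and close.

Call:
step_arm(motion=[[0.35,[0,0,0.025],[0,0,0]],[0,[0,0,0.025],[0,0,0]],[0,[0,0,0.025],[0,0,0]],[0,[0,0,0.025],[0,0,0]],[0,[0,0,0.025],[0,0,0]]])

```text
t: 7.2
tool_pos: [0.4733, -0.3131, -0.0136]
ee_rot: [3.142, 0.0, 2.283]
ft_force: [-0.4, -0.8, 0.6]
gripper_width: 0.0022
grip_force: 0.0
```

Call:
step_arm(motion=[[0,[0,0,0],[0,0,0]],[0,[0,0,0],[0,0,0]]])

```text
t: 7.4
tool_pos: [0.4732, -0.3131, -0.0136]
ee_rot: [3.142, 0.0, 2.283]
ft_force: [-0.6, 1.2, 0.4]
gripper_width: 0.0005
grip_force: 0.0
```

Call:
step_arm(motion=[[0.35,[0,0,0],[0,0,0]],[0.35,[0,0,0],[0,0,0]],[0.35,[0,0,0],[0,0,0]],[0.35,[0,0,0.05],[0,0,0]],[0.35,[0,0,0.1],[0,0,0]]])

```text
t: 7.9
tool_pos: [0.4733, -0.3132, -0.0219]
ee_rot: [3.142, 0.0, 2.283]
ft_force: [-0.2, -1.3, 0.4]
gripper_width: 0.032
grip_force: 0.0
```

```bash
python3 - <<'E'
from h import *
o=env.get_obs();w=env.camera_info("wrist");M=rot(o["ee_rot"]);print(o["tool_pos"],o["ft_force"],o["gripper_width"],w["xyz"])
im=env.get_image("wrist");cv2.imwrite("pics/w5.png",cv2.resize(im[150:270,190:330],(700,600)))
E
```

```text
[ 0.47325129 -0.31315128 -0.02185669] [-0.1873624  -1.2811597   0.38044026] 0.03199302336477876 [ 0.42022584 -0.25149257  0.18042515]
```

View pics/w5.png

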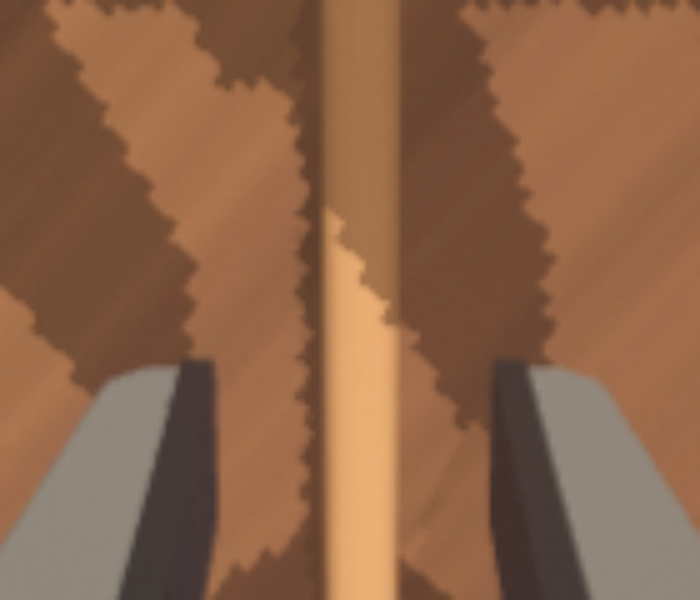

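The shadows now pass under the pads, and the tip depth puts the fingertips about 8 mm above the table, with the handle centred between them. Lower 6 mm more, then close.

Call:
step_arm(motion=[[0.35,[0,0,0.035],[0,0,0]],[0.35,[0,0,0.07],[0,0,0]],[0.35,[0,0,0.07],[0,0,0]]])

```text
t: 8.25
tool_pos: [0.4729, -0.3129, -0.0277]
ee_rot: [-3.141, -0.001, 2.283]
ft_force: [0.7, 0.6, -0.7]
gripper_width: 0.0321
grip_force: 0.0
```

Call:
step_arm(motion=[[0,[0,0,0],[0,0,0]],[0,[0,0,0],[0,0,0]],[0,[0,0,0],[0,0,0]],[0,[0,0,0],[0,0,0]]])

```text
t: 8.65
tool_pos: [0.4733, -0.3132, -0.0271]
ee_rot: [3.142, 0.0, 2.283]
ft_force: [0.0, 0.1, 1.0]
gripper_width: 0.0082
grip_force: 30.0
```

Gripped: 8.2 mm opening at 30 N, so the true tips are about 30 mm short of the reported TCP. Lift, carry to the board's bare end and turn.

Call:
step_arm(motion=[[0,[0,0,-0.3],[0,0,0]],[0,[0,0,-0.8],[0,0,0]],[0,[0,0,-1],[0,0,0]]])

```text
t: 8.95
tool_pos: [0.4745, -0.314, 0.0556]
ee_rot: [3.141, 0.003, 2.283]
ft_force: [0.3, -0.8, -1.1]
gripper_width: 0.0082
grip_force: 30.0
```

Call:
step_arm(motion=[[0,[0.2,0.3,-0.4],[0,0,0]],[0,[0.4,0.6,-0.8],[0,0,0]],[0,[0.58,0.92,-1],[0,0,0]]])

```text
t: 9.25
tool_pos: [0.4997, -0.2296, 0.1355]
ee_rot: [3.14, 0.003, 2.282]
ft_force: [0.3, 0.8, -0.6]
gripper_width: 0.0085
grip_force: 30.0
```

Call:
step_arm(motion=[[0,[0.29,0.46,0],[0,0,0]],[0,[0.58,0.92,0],[0,0,0]],[0,[0.58,0.92,0],[0,0,0]]])

```text
t: 9.55
tool_pos: [0.5251, -0.1427, 0.1331]
ee_rot: [3.14, -0.0, 2.286]
ft_force: [-0.3, -0.6, -0.9]
gripper_width: 0.0083
grip_force: 30.0
```

Call:
step_arm(motion=[[0,[0.29,0.46,0],[0,0,0]],[0,[0.58,0.92,0],[0,0,0]],[0,[0.58,0.92,0],[0,0,0]]])

```text
t: 9.85
tool_pos: [0.5505, -0.0604, 0.1328]
ee_rot: [3.14, -0.0, 2.286]
ft_force: [-0.4, 0.1, -0.7]
gripper_width: 0.0081
grip_force: 30.0
```

Call:
step_arm(motion=[[0,[0.29,0.46,0],[0,0,-0.045]],[0,[0.58,0.92,0],[0,0,-0.09]],[0,[0.58,0.92,0],[0,0,-0.13]],[0,[0.58,0.92,0],[0,0,-0.17]],[0,[0.58,0.92,0],[0,0,-0.203]]])

```text
t: 10.35
tool_pos: [0.5746, 0.0187, 0.1325]
ee_rot: [-3.141, -0.0, 2.926]
ft_force: [-0.8, -0.4, -0.3]
gripper_width: 0.0084
grip_force: 30.0
```

```bash
python3 - <<'E'
from h import *
w=env.camera_info("wrist");im=env.get_image("wrist");cv2.imwrite("pics/w6.png",im)
np.save("w6.npy",w,allow_pickle=True);o=env.get_obs();print(o["tool_pos"],o["ee_rot"],o["gripper_width"],o["grip_force"],w["xyz"])
E
```

```text
[0.57459593 0.01848697 0.1325763 ] [-3.14089979e+00 -4.05229512e-04  2.93116061e+00] 0.00845805306372448 30.000585615634918 [0.49526597 0.03602132 0.33487405]
```

View pics/w6.png

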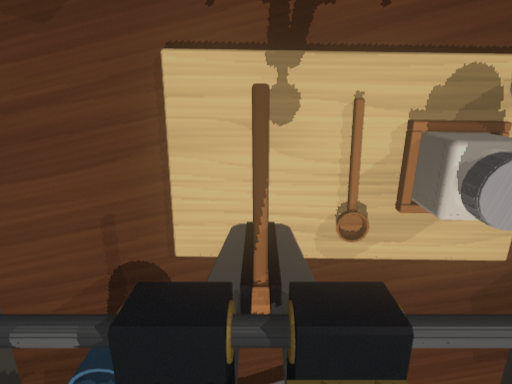

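The scoop is held with its tail at (261,87). The laid scoop runs from its tip at (359,98) to its bowl at (352,225). The board's left edge runs from (163,50) to (176,260).

```bash
python3 - <<'E'
from h import *
w=np.load("w6.npy",allow_pickle=True).item()
an=lambda d:np.degrees(np.arctan2(d[1],d[0]))
l=cast(w,[(359,98),(352,225)],[.017,.025]);d=l[1]-l[0]
b=cast(w,[(163,50),(176,260),(505,260)],.012);e=b[1]-b[0]
print("laid",l,an(d),np.linalg.norm(d));print("board",b,an(e),an(b[2]-b[1])-90,np.linalg.norm(e))
u=d[:2]/np.linalg.norm(d[:2]);lo=l[1,:2]-.057*u
x=e[:2]/np.linalg.norm(e[:2]);y=np.array([-x[1],x[0]])
bc=(b[0,:2]+b[1,:2])/2+y*.19;print("bctr",bc,"laid org",lo,"in board",(lo-bc)@x,(lo-bc)@y)
o=env.get_obs();tg=bc-.09*y; tcp=tg+.011*u
print("target scoop",tg,"tcp",tcp,"shift/80",(rot(o["ee_rot"]).T@(np.r_[tcp,-.0145]-o["tool_pos"]))/.08, "held yaw",np.degrees(o["ee_rot"][2])-180)
# held tail in tool frame
print("tail",[((cast(w,[(261,87)],o["tool_pos"][2]+.03+dz)[0]-o["tool_pos"])@rot(o["ee_rot"])).round(4) for dz in(0,.006,-.02)])
E
```

```text
laid [[0.52072345 0.12803286 0.017     ]
 [0.64722024 0.10222402 0.025     ]] -11.531651855473687 0.12935043131843807
board [[ 0.43854421 -0.04502202  0.012     ]
 [ 0.6536903  -0.09687787  0.012     ]
 [ 0.73391017  0.2698725   0.012     ]] -13.551316796284581 -12.338077717026351 0.22130717942003825
bctr [0.59063733 0.11376054] laid org [0.59137082 0.11361884] in board 0.0007462695595161996 3.41162921207179e-05
target scoop [0.56954887 0.0262661 ] tcp [0.58032683 0.0240671 ] shift/80 [-0.05623121  0.0844502   1.83837304] held yaw -12.056867858022486
tail [array([ 0.0839,  0.001 , -0.03  ]), array([ 0.0838,  0.001 , -0.036 ]), array([ 0.0842,  0.0011, -0.01  ])]
```

Call:
step_arm(motion=[[0,[-0.04,0.08,0.5],[0,0,-0.0035]],[0,[-0.04,0.08,1],[0,0,-0.0035]],[0,[-0.04,0.08,1],[0,0,-0.0035]]])

```text
t: 10.7
tool_pos: [0.5752, 0.024, 0.0484]
ee_rot: [-3.139, -0.008, 2.929]
ft_force: [-0.8, 0.7, -1.3]
gripper_width: 0.0085
grip_force: 30.0
```

Call:
step_arm(motion=[[0,[0,0,0.35],[0,0,0]],[0,[0,0,0.66],[0,0,0]],[0,[0,0,0.73],[0,0,0]],[0,[0,0,0.75],[0,0,0]]])

```text
t: 11.1
tool_pos: [0.5795, 0.0247, -0.0065]
ee_rot: [-3.141, -0.0, 2.93]
ft_force: [0.6, 0.9, -0.5]
gripper_width: 0.0081
grip_force: 30.0
```

Call:
step_arm(motion=[[0,[0,0,0.03],[0,0,0]],[0,[0,0,0.06],[0,0,0]],[0,[0,0,0.06],[0,0,0]]])

```text
t: 11.4
tool_pos: [0.5799, 0.0253, -0.0113]
ee_rot: [3.141, 0.001, 2.931]
ft_force: [0.2, 0.3, -0.3]
gripper_width: 0.0081
grip_force: 30.0
```

Call:
step_arm(motion=[[0,[0,0,0.02],[0,0,0]],[0,[0,0,0.035],[0,0,0]],[0,[0,0,0.035],[0,0,0]]])

```text
t: 11.7
tool_pos: [0.5793, 0.0253, -0.0149]
ee_rot: [-3.142, -0.0, 2.932]
ft_force: [0.0, -0.1, 0.2]
gripper_width: 0.0081
grip_force: 30.0
```

Call:
step_arm(motion=[[0,[0,0,0.01],[0,0,0]],[0,[0,0,0.01],[0,0,0]]])

```text
t: 11.9
tool_pos: [0.5794, 0.0253, -0.0151]
ee_rot: [-3.142, -0.0, 2.932]
ft_force: [-2.4, 0.8, 5.3]
gripper_width: 0.0081
grip_force: 30.0
```

The scoop touches the board at 5 N. Release, lift and go over the jar.

Call:
step_arm(motion=[[0.4,[0,0,-0.01],[0,0,0]],[0.4,[0,0,-0.01],[0,0,0]],[0.4,[0,0,-0.01],[0,0,0]],[0.4,[0,0,-0.01],[0,0,0]]])

```text
t: 12.3
tool_pos: [0.5793, 0.0253, -0.0149]
ee_rot: [-3.142, -0.0, 2.932]
ft_force: [1.1, -1.0, -0.5]
gripper_width: 0.0365
grip_force: 0.0
```

Call:
step_arm(motion=[[0.4,[0,0,-0.3],[0,0,0]],[1,[0,0,-0.8],[0,0,0]],[1,[0,0,-1],[0,0,0]]])

```text
t: 12.6
tool_pos: [0.5809, 0.0253, 0.068]
ee_rot: [3.141, 0.003, 2.931]
ft_force: [-0.1, -0.3, 0.2]
gripper_width: 0.0506
grip_force: 0.0
```

Call:
step_arm(motion=[[1,[0,0,-0.6],[0,0,0]],[1,[0,0,-1],[0,0,0]],[1,[0,0,-1],[0,0,0]]])

```text
t: 12.9
tool_pos: [0.5825, 0.0254, 0.15]
ee_rot: [3.14, 0.008, 2.932]
ft_force: [-0.4, -0.1, -0.1]
gripper_width: 0.0748
grip_force: 0.0
```

Call:
step_arm(motion=[[1,[0.045,0.4,0],[0,0,0]],[1,[0.045,0.77,0],[0,0,0]]])

```text
t: 13.1
tool_pos: [0.5882, 0.0865, 0.1447]
ee_rot: [-3.141, -0.001, 2.93]
ft_force: [-0.5, 0.2, -0.3]
gripper_width: 0.0905
grip_force: 0.0
```

Call:
step_arm(motion=[[1,[0.045,0.6,0],[0,0,0]],[1,[0.045,0.77,0],[0,0,0]]])

```text
t: 13.3
tool_pos: [0.5979, 0.1506, 0.1442]
ee_rot: [3.141, -0.001, 2.933]
ft_force: [-0.4, -0.8, -0.6]
gripper_width: 0.0917
grip_force: 0.0
```

Call:
step_arm(motion=[[1,[0.045,0.5,0],[0,0,0]],[1,[0.045,0.77,0],[0,0,0]],[1,[0.045,0.77,0],[0,0,0]],[1,[0.045,0.77,0],[0,0,0]]])

```text
t: 13.7
tool_pos: [0.607, 0.2078, 0.1444]
ee_rot: [-3.14, -0.001, 2.933]
ft_force: [0.4, 0.4, -1.3]
gripper_width: 0.092
grip_force: 0.0
```

```bash
python3 - <<'E'
from h import *
w=env.camera_info("wrist");im=env.get_image("wrist");cv2.imwrite("pics/w7.png",im)
np.save("w7.npy",w,allow_pickle=True);o=env.get_obs();print(o["tool_pos"],o["ee_rot"],o["gripper_width"],w["xyz"])
g=cv2.medianBlur(cv2.cvtColor(im,cv2.COLOR_BGR2GRAY),3)
print("expected px",proj(w,(.6075,.208,.109)))
M=rot(o["ee_rot"])
c=cv2.HoughCircles(g,cv2.HOUGH_GRADIENT_ALT,1.5,20,param1=200,param2=.6,minRadius=20,maxRadius=60)
if c is not None:
  for k in c[0]:
    p=cast(w,[k[:2]],.109)[0];print(k,p,(M.T@(p-o["tool_pos"]))/.08)
E
```

```text
[0.606982   0.20719163 0.14463932] [-3.14050855e+00 -7.63939340e-04  2.93165075e+00] 0.09198652413213562 [0.52761432 0.2246362  0.34683138]
expected px [260.64264657 200.07324186]
[261.      199.5      37.33537] [0.60708965 0.2083759  0.109     ] [0.00142872 0.01524182 0.44547646]
[337.5      94.5      22.95642] [0.54048389 0.27866745 0.109     ] [0.99883176 0.70108361 0.44549489]
[435.       160.5       27.588684] [0.60386136 0.34473241 0.109     ] [0.39611006 1.67386301 0.44397986]
[124.5      190.5       45.922775] [0.57759145 0.1051118  0.109     ] [ 0.09305307 -1.32406048  0.4469984 ]
```

The lid circle is at (261,199.5) with r 37 px, matching a 29 mm radius at that depth. That is 1 mm from the TCP axis.

View pics/w7.png

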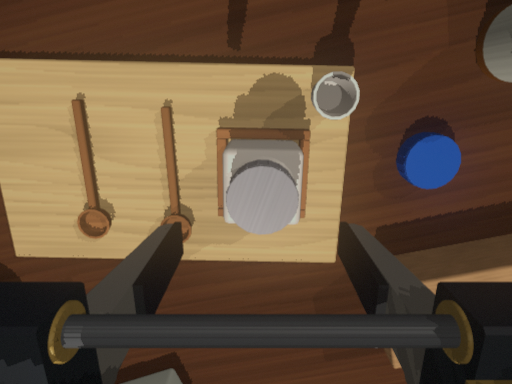

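Call:
step_arm(motion=[[1,[0,0.015,0.4],[0,0,0]],[1,[0,0.015,0.75],[0,0,0]],[1,[0,0.015,0.9],[0,0,0]],[1,[0,0.015,0.98],[0,0,0]],[1,[0,0.015,0.98],[0,0,0]]])

```text
t: 14.25
tool_pos: [0.6076, 0.2087, 0.0666]
ee_rot: [-3.141, -0.001, 2.931]
ft_force: [-0.1, -0.3, 1.2]
gripper_width: 0.0918
grip_force: 0.0
```

The view shows the loose scoop lying on the board, (79,100)→(95,222), parallel beside the laid one, (167,107)→(179,228). The lid is centred at (262,198) and the milk cup and blue lid are clear.

Call:
step_arm(motion=[[0,[0,0,0.02],[0,0,0]],[0,[0,0,0.02],[0,0,0]],[0,[0,0,0.02],[0,0,0]],[0,[0,0,0.02],[0,0,0]],[0,[0,0,0.02],[0,0,0]]])

```text
t: 14.75
tool_pos: [0.6078, 0.2093, 0.0656]
ee_rot: [-3.142, 0.001, 2.932]
ft_force: [-0.1, -0.8, 2.7]
gripper_width: 0.0572
grip_force: 30.0
```

Call:
step_arm(motion=[[0,[0,0,0],[0,0,0]],[0,[0,0,0],[0,0,0]],[0,[0,0,0],[0,0,0]]])

```text
t: 15.05
tool_pos: [0.6078, 0.2094, 0.0655]
ee_rot: [3.142, 0.0, 2.932]
ft_force: [-1.0, -1.7, 5.8]
gripper_width: 0.0575
grip_force: 30.0
```

```bash
python3 - <<'E'
from h import *
w=np.load("w7.npy",allow_pickle=True).item()
for a in ([(79,100),(95,222)],[(167,107),(179,228)]):
  p=cast(w,a,[.018,.025]);d=p[1]-p[0];print(p.round(4),np.degrees(np.arctan2(d[1],d[0])))
o=env.get_obs();print({k:o[k] for k in("t","tool_pos","ee_rot","ft_force","moment","gripper_width","grip_force","joint_pos")})
E
```

```text
[[0.4971 0.0459 0.018 ]
 [0.6229 0.0195 0.025 ]] -11.876356247772012
[[0.5218 0.13   0.018 ]
 [0.6489 0.1074 0.025 ]] -10.064144257673581
{'t': 15.05, 'tool_pos': array([0.60783723, 0.20938414, 0.0655224 ]), 'ee_rot': array([3.14152571e+00, 4.43936992e-04, 2.93155514e+00]), 'ft_force': array([-0.9849632 , -1.65927549,  5.75735464]), 'moment': array([-0.3412872 ,  0.12747487,  0.01475515]), 'gripper_width': 0.05751943611737899, 'grip_force': 30.001879496849142, 'joint_pos': array([ 3.29514273e-01,  5.03017790e-01,  1.68613041e+00, -2.09473718e-04,
        9.52029202e-01, -1.03112309e+00])}
```

Call:
step_arm(motion=[[0,[0,0,0],[0,0,-0.03]],[0,[0,0,0],[0,0,-0.06]],[0,[0,0,0],[0,0,-0.09]],[0,[0,0,0],[0,0,-0.12]],[0,[0,0,0],[0,0,-0.15]]])

```text
t: 15.55
tool_pos: [0.6079, 0.2097, 0.0656]
ee_rot: [3.141, 0.001, -2.877]
ft_force: [-0.4, -0.8, 5.4]
gripper_width: 0.0576
grip_force: 30.0
```

```bash
python3 - <<'E'
from h import *
w=env.camera_info("wrist");im=env.get_image("wrist");cv2.imwrite("pics/w8.png",im);np.save("w8.npy",w,allow_pickle=True)
o=env.get_obs();print({k:o[k] for k in("t","tool_pos","ee_rot","ft_force","moment","gripper_width","joint_pos")})
E
```

```text
{'t': 15.6, 'tool_pos': array([0.60797321, 0.20970758, 0.0656487 ]), 'ee_rot': array([ 3.14124572e+00,  8.40364021e-04, -2.87098237e+00]), 'ft_force': array([-0.88616441, -0.92731309,  5.35342936]), 'moment': array([0.01073411, 0.1478553 , 0.04842791]), 'gripper_width': 0.05722180813227902, 'joint_pos': array([ 3.29636843e-01,  5.02944240e-01,  1.68591652e+00,  3.64333859e-04,
        9.51872555e-01, -1.51198115e+00])}
```

Call:
step_arm(motion=[[0,[0,0,0],[0,0,-0.03]],[0,[0,0,0],[0,0,-0.06]],[0,[0,0,0],[0,0,-0.09]],[0,[0,0,0],[0,0,-0.11]]])

```text
t: 16.0
tool_pos: [0.6085, 0.21, 0.0663]
ee_rot: [-3.141, 0.002, -2.532]
ft_force: [-1.4, -0.7, 10.4]
gripper_width: 0.0573
grip_force: 30.0
```

```bash
cat > st.py <<'E'
from h import *
o=env.get_obs();print({k:np.round(o[k],4) for k in("t","tool_pos","ee_rot","ft_force","moment","joint_torque")},"turned",np.degrees((o["ee_rot"][2]-2.93155)%(2*np.pi)))
E
python3 st.py
```

```text
{'t': np.float64(16.0), 'tool_pos': array([0.6085, 0.21  , 0.0663]), 'ee_rot': array([-3.1414e+00,  2.1000e-03, -2.5316e+00]), 'ft_force': array([-1.4348, -0.7381, 10.377 ]), 'moment': array([ 0.0456,  0.2262, -0.1566]), 'joint_torque': array([  0.1073, -58.5458, -25.7476,  -0.1551,  -0.3046,   0.4872])} turned 46.98612132165635
```

Call:
step_arm(motion=[[0,[0,0,-0.006],[0,0,-0.03]],[0,[0,0,-0.012],[0,0,-0.06]]])

```text
t: 16.2
tool_pos: [0.6087, 0.2101, 0.0672]
ee_rot: [-3.141, 0.002, -2.343]
ft_force: [-0.2, 0.4, 8.0]
gripper_width: 0.057
grip_force: 30.0
```

```bash
python3 st.py
```

```text
{'t': np.float64(16.2), 'tool_pos': array([0.6087, 0.2101, 0.0672]), 'ee_rot': array([-3.141e+00,  2.400e-03, -2.343e+00]), 'ft_force': array([-0.2349,  0.3717,  7.9587]), 'moment': array([ 0.1827,  0.0669, -0.1076]), 'joint_torque': array([ -0.1328, -59.8687, -25.8072,  -0.2583,   0.138 ,   1.4543])} turned 57.79162656964242
```

Call:
step_arm(motion=[[0,[0,0,-0.012],[0,0,0]],[0,[0,0,-0.025],[0,0,0]]])

```text
t: 16.4
tool_pos: [0.6083, 0.2098, 0.0683]
ee_rot: [-3.141, 0.001, -2.347]
ft_force: [2.9, 1.5, -1.9]
gripper_width: 0.0576
grip_force: 30.0
```

```bash
python3 st.py
```

```text
{'t': np.float64(16.4), 'tool_pos': array([0.6083, 0.2098, 0.0683]), 'ee_rot': array([-3.1411e+00,  1.5000e-03, -2.3466e+00]), 'ft_force': array([ 2.8738,  1.5297, -1.9313]), 'moment': array([ 0.1462, -0.5967,  0.1105]), 'joint_torque': array([ -0.1318, -65.6528, -27.6341,   0.1238,   1.1609,  -0.0823])} turned 57.58176192970351
```

The pull builds up, so the thread is still holding. Turn on in small steps.

Call:
step_arm(motion=[[0,[0,0,0],[0,0,-0.03]],[0,[0,0,0],[0,0,-0.04]]])

```text
t: 16.6
tool_pos: [0.6083, 0.2099, 0.0689]
ee_rot: [-3.141, 0.002, -2.218]
ft_force: [-0.8, 0.8, 7.7]
gripper_width: 0.0576
grip_force: 30.0
```

```bash
python3 st.py
```

```text
{'t': np.float64(16.6), 'tool_pos': array([0.6083, 0.2099, 0.0689]), 'ee_rot': array([-3.1410e+00,  1.5000e-03, -2.2185e+00]), 'ft_force': array([-0.8491,  0.8084,  7.7045]), 'moment': array([ 0.1524,  0.0827, -0.1347]), 'joint_torque': array([-1.90300e-01, -5.93579e+01, -2.57814e+01, -2.83600e-01,
        1.95000e-02, -2.76800e-01])} turned 64.92495148744808
```

Call:
step_arm(motion=[[0,[0,0,0],[0,0,-0.03]],[0,[0,0,0],[0,0,-0.035]]])

```text
t: 16.8
tool_pos: [0.6083, 0.2099, 0.069]
ee_rot: [-3.141, 0.001, -2.109]
ft_force: [-0.1, -0.1, 8.3]
gripper_width: 0.0575
grip_force: 30.0
```

```bash
python3 st.py
```

```text
{'t': np.float64(16.8), 'tool_pos': array([0.6083, 0.2099, 0.069 ]), 'ee_rot': array([-3.1409e+00,  1.4000e-03, -2.1085e+00]), 'ft_force': array([-0.0744, -0.1014,  8.2617]), 'moment': array([ 0.1796,  0.1309, -0.0849]), 'joint_torque': array([-1.46000e-01, -5.96662e+01, -2.59765e+01, -2.64200e-01,
        1.40000e-02, -7.78800e-01])} turned 71.22552270134508
```

Call:
step_arm(motion=[[0,[0,0,-0.012],[0,0,0]],[0,[0,0,-0.025],[0,0,0]]])

```text
t: 17.0
tool_pos: [0.6082, 0.2099, 0.0708]
ee_rot: [-3.141, 0.001, -2.112]
ft_force: [0.1, 0.4, 6.1]
gripper_width: 0.0573
grip_force: 30.0
```

```bash
python3 st.py
```

```text
{'t': np.float64(17.0), 'tool_pos': array([0.6082, 0.2099, 0.0708]), 'ee_rot': array([-3.1409e+00,  1.3000e-03, -2.1115e+00]), 'ft_force': array([0.0772, 0.3886, 6.1334]), 'moment': array([ 0.2004, -0.0173, -0.003 ]), 'joint_torque': array([-2.9160e-01, -6.0777e+01, -2.6391e+01, -1.7280e-01,  2.1490e-01,
        1.3000e-02])} turned 71.05275908357495
```

It rose freely with the force still pushing up, so the thread has let go. Lift straight off.

Call:
step_arm(motion=[[0,[0,0,-0.025],[0,0,0]],[0,[0,0,-0.05],[0,0,0]],[0,[0,0,-0.075],[0,0,0]],[0,[0,0,-0.1],[0,0,0]]])

```text
t: 17.4
tool_pos: [0.6072, 0.2093, 0.0779]
ee_rot: [3.141, -0.001, -2.111]
ft_force: [0.1, -0.3, -0.9]
gripper_width: 0.0574
grip_force: 30.0
```

Call:
step_arm(motion=[[0,[0,0,-0.06],[0,0,0]],[0,[0,0,-0.12],[0,0,0]],[0,[0,0,-0.19],[0,0,0]],[0,[0,0,-0.26],[0,0,0]],[0,[0,0,-0.28],[0,0,0]]])

```text
t: 17.9
tool_pos: [0.6081, 0.2096, 0.1016]
ee_rot: [-3.141, 0.001, -2.111]
ft_force: [-0.5, 0.4, -1.9]
gripper_width: 0.0574
grip_force: 30.0
```

Call:
step_arm(motion=[[0,[0,0,0],[0,0,0]],[0,[0,0,0],[0,0,0]],[0,[0,0,0],[0,0,0]]])

```text
t: 18.2
tool_pos: [0.6074, 0.2094, 0.1002]
ee_rot: [3.141, -0.0, -2.111]
ft_force: [-0.0, -0.5, -1.2]
gripper_width: 0.0575
grip_force: 30.0
```

```bash
python3 st.py; python3 - <<'E'
from h import *
s=env.get_image("scene");cv2.imwrite("pics/s9.png",s);a=cv2.imread("pics/scene0.png")
i=env.camera_info("scene")
print("lid top exp",proj(i,(.608,.21,.144)),"jar centre",proj(i,(.608,.21,.05)),"mouth",proj(i,(.608,.21,.1)))
b=cv2.cvtColor(s,cv2.COLOR_BGR2HSV)
for n,p in(("jar",(.608,.21,.05)),):
  x,y=proj(i,p).astype(int)
  for im in(a,s):
    h=cv2.cvtColor(im,cv2.COLOR_BGR2HSV);m=cv2.inRange(h,(0,0,150),(180,50,255));m=m[y-35:y+20,x-30:x+30];r=np.nonzero(m);print(len(r[0]),[ (r[1].min()+x-30,r[1].max()+x-30,r[0].min()+y-35,r[0].max()+y-35)])
    print([int(m[k].sum()//255) for k in range(0,55,3)])
E
```

```text
{'t': np.float64(18.2), 'tool_pos': array([0.6074, 0.2094, 0.1002]), 'ee_rot': array([ 3.1413e+00, -4.0000e-04, -2.1107e+00]), 'ft_force': array([-0.0465, -0.5275, -1.1705]), 'moment': array([ 0.0751,  0.0783, -0.0104]), 'joint_torque': array([-6.00000e-04, -6.48772e+01, -3.09761e+01, -5.14000e-02,
        4.84000e-02, -0.00000e+00])} turned 71.10160018314424
lid top exp [329.06209936 158.27361424] jar centre [323.72918626 179.51114207] mouth [326.46847314 168.60234225]
682 [(np.int64(309), np.int64(340), np.int64(149), np.int64(198))]
[0, 0, 7, 9, 8, 7, 15, 20, 20, 19, 22, 11, 21, 21, 18, 13, 8, 6, 2]
468 [(np.int64(309), np.int64(340), np.int64(149), np.int64(198))]
[0, 0, 3, 5, 4, 0, 0, 1, 0, 1, 15, 30, 26, 22, 17, 13, 8, 5, 2]
```

```bash
python3 -c "
from cell import env
print(env.close_job())"
```

```text
the job is handed in; nothing more can be done
None
```

The loose scoop lies flat on the bare end of the board, bowl pointing the same way as the laid scoop and within about 2° of parallel. The lid was turned about 71° until the thread let go, and is held level about 35 mm above its closed height, over the jar still in its frame. The job was handed in after about 18 s; that final hold was checked by force, pose and pixel counts, not a viewed picture.

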